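# Hold the drawer side against the drawer front for screwing

### The arm

A 7-joint arm with a two-finger parallel gripper is mounted at the origin on the work surface. World frame = base frame: x ahead of the robot, y to its left, z up, the work surface at z = 0. Lengths are in m, angles in degrees, forces in N, time in s.
With the tool pointing down it reaches from about 0.425 to 0.875 m from the base axis. Payload 4.7 kg.
Tool frame: the origin (TCP) lies at the very end of the fingers, on their centre line; the grasp point (between the pads) lies 19 mm behind it; z points along the fingers, y is the line along which they close (so a half turn about z gives the same grasp; the last joint's range is limited). The gripper opens to 87 mm and grips with 3 to 60 N. Pads are 19 mm wide; open, the fingers measure 117 mm over their backs; the gripper's body (75 mm by 190 mm) begins 51 mm behind the grasp point.
Start: joints at [-74.192, 18.392, -4.016, 83.108, 1.295, 78.541, -3.26], TCP at [0.168, 0.628, 0.223] pointing down, gripper open.
Joint ranges: [-163.93, 163.93], [-17.29, 119.83], [-79.2, 71.16], [3.27, 140.29], [-89.18, 269.18], [5.43, 117.66], [-154.24, 154.24]. Speed limits (degrees/s): [147.25, 147.25, 180, 180, 180, 180, 180].

### API

Orientations are given as [roll, pitch, yaw] about the fixed x, y, z axes, in that order (R = Rz(yaw) Ry(pitch) Rx(roll)).
In Python, from cell import get_obs, cams, ticket, finder gives the robot as it stands.
- The arm moves only by the shell command python3 -m creep 'ROWS' [FORCE]. ROWS is text: rows parted by semicolons, each of 5 numbers parted by spaces: the shift along the world's x, y, z in m, then the turn about the world's z in degrees, then the finger opening in m, from 0 to 0.087. A call has 1 to 8 rows; each row shifts and turns the commanded pose from where the row before left it; what a row does not reach is not made up. A row lasts 1/8 s, in which the tool goes at most 62.5 mm and 10.7 degrees, less where a joint would pass 70% of its speed; a pose out of reach is approached as far as the arm can. A call with a gripper value outside its range is refused whole. The fingers move at their own pace and stop on an object; FORCE is the grip in N (left out, the last holds). Time passes only in rows, so rows that do not move let the fingers close. It gives the time, the measured TCP pose, the force, the opening and the grip force at its end, in the units of the state.
- get_obs(): the state, without advancing time (a new reading comes with each control period).
- cams.read_camera(name): name is "scene" or "top" or "wrist"; returns the picture (480x640x3 uint8, red, green, blue); there is no depth.
- cams.calibration(name): a dict with "fx", "fy", "cx", "cy" (pixels), "extrinsics" (4x4, takes a point from world to camera coordinates). Camera axes: x right, y down, z forward; pixel columns grow to the right and rows downward; lengths in m; the calibration is good to about 2 mm. A picture is of the moment at which its call begins: read the wrist's pose just before it. calibration takes no time and is no camera call; for the wrist camera it gives the pose at the moment of the call.
- ticket.sign_off(): hands the job in; it is judged then, once.
Trained networks look in the newest picture that a camera, given by its name, has taken for a name from the list of things; names that differ only in an ending like _2 or _b are one class to them, and where a whole thing is asked for, a point or a joint stands for the part that bears it (a point fixed in the world has none). Each returns a list of dicts, best first, with "p" (0 to 1); they miss things now and then, are a little off and sometimes report something else, mostly with a low value. They report only what shows in the picture. A call takes as long as a camera call. They do not tell look-alikes from the thing itself.
- finder.masks_of(name, camera): "mask" (480x640 bool, what is visible of it) and "xy" ([column, row] in pixels, amid what is visible of it).
- finder.tip_of(name, camera): "xy" ([column, row] in pixels: a listed point, or the origin of a listed thing).
The state is a dict: "time_s": time; "qpos": joint angles; "joint_velocities": joint speeds; "effort": joint torques, N m; "tool_pos": TCP position; "tool_rot": TCP orientation; "force": force on the tool from outside, world axes, zero at the start; "wrist_torque": the same for the moment, N m; "grip_width": finger opening in m; "grasp_force": force on a finger pad.
Only numpy, scipy, OpenCV 4.12 (cv2) and the standard library are available. Lean on these libraries where they do the work, as an engineer would, in place of code of your own. Each camera call takes 0.05 s, during which the arm holds its last target. There are 200 camera calls.

### The job

I am putting a kitchen drawer together and need a third hand: take the longer of the two loose boards (the missing drawer side), stand it on the worktop square to the drawer front in the free place between the two cleats, and press its end against the front, without ramming it, with a steady push of about 10 newtons (5 to 15 will do) so that I can drive the screws. Push only through the board, not on the front or its cradle yourself, and leave everything else where it is. Keep the push steady for two seconds or more and finish the program while still holding and pressing: do not let go.

Things in the scene. Friction and masses are not known exactly. Their poses are not given: they have to be found in the camera images.
- side_board: The loose drawer side, the LONGER of two pale wooden boards standing on edge: 180 mm long (its x), 14 mm thick (y), 90 mm tall (z), about 0.15 to 0.31 kg. Origin: centre of its underside. Both ends and both faces are alike, so either end may go to the front. Pinch it across its thickness from above, near the middle.
- short_board: A shorter drawer divider, 120 mm long (x), 14 mm thick (y), 90 mm tall (z), standing on its edge beside the drawer side; not for this job. The two boards may have swapped places. Origin: centre of its underside.
- cradle: Fixed plywood cradle with all it carries: white drawer front (18 thick, 270 wide, 12 to 122 mm above the worktop), the other side already fastened toward the robot at y = -115 mm (180 x 14 x 90 mm), two cleats on the left. Origin: on the worktop under the middle of the front's back face at rest; x away from the robot, square to the front (pressing direction), y left along the front, z up.
- slot (a point): Free place midway between the cleats: point on the front's back face, at worktop height, 100 mm left (+y) of its middle; moves with the front. Axes as the cradle's, x = pressing direction. Cleats: 14 mm thick, stick out 25 mm toward the robot, 12 to 72 mm above the worktop, 24 mm gap for the 14 mm board. With the board home its origin is at x = -90 mm, y = 0 in this frame.
- front (a joint): How far the drawer front has been pushed back along the cradle's x against two rubber buffers, m: 0 at rest, 0.020 at its hard stop. It yields straight back without play or friction, 1 mm for every 1.2 N (1200 N/m), so 10 N is about 8.3 mm, and springs back when let go.
- screw_tin: Bystander: small open steel tin for screws, 48 mm across, 28 mm tall, standing inside the drawer between the fastened side and the free place; origin: centre of its underside.
- screwdriver: Bystander: screwdriver about 200 mm long lying on the worktop to the right, handle toward the robot.
- glue: Bystander: white glue bottle, 48 mm across, 130 mm tall, standing beyond the boards; origin: centre of its underside.
- mug: Bystander: white mug, 80 mm across, 92 mm tall, far left; origin: centre of its underside.
- tape: Bystander: grey tape measure, 60 x 35 x 58 mm, beyond the boards; origin: centre of its underside.
- pull: Bystander: bronze drawer pull, 120 mm long, 30 mm tall, between the robot and the fastened side; origin: centre of its underside.
- hinge_tray: Bystander: grey open tray with compartments, 130 x 180 x 45 mm, on the right; origin: centre of its underside.
Things that resemble listed ones, but are neither listed nor needed, are in the scene too. Leave any red or turquoise look-alike of the side_board alone. Leave any yellow look-alike of the short_board alone.

How it is judged:
By the outcome, as a careful person would: the job done as asked, in the order asked, and still so for the second after the job is handed in, while the arm keeps its last pose, push and grip.
It also fails if it takes over 56 s, if anything falls off the work surface, if the arm or the gripper's body presses on something with over 40 N, if the wrist force passes 120 N, or if a joint passes its speed limit or range.

## Working session

There is one attempt and no reset: what is moved stays moved. The work goes in short steps, Python scripts to look and compute and a shell command to move; the robot and the scene stay as the last step left them, time stands still between calls to the robot, and variables do not carry over. Pictures are saved under pics/ and viewed, at most 10 in all, crops included, and the job is handed in when it is done.

```bash
mkdir -p pics; ls; python3 - <<'E'
from cell import get_obs,cams,finder
import cv2
o=get_obs();print(o['time_s'],o['tool_pos'],o['tool_rot'],o['force'],o['grip_width'])
for c in['scene','top']:
    cv2.imwrite(f'pics/{c}0.png',cams.read_camera(c)[:,:,::-1])
    for n in['side_board','short_board','slot','cradle']:
        print(c,n,[(round(d['p'],2),[round(float(v)) for v in d['xy']]) for d in finder.tip_of(n,c)])
E
```

```text
pics
0.0 [0.1681362  0.62729015 0.22142823] [-1.79887622e+02  6.44486653e-03  1.65001501e+02] [ 0.04138276 -0.71776289 -0.97800277] 0.08693449515526114
scene side_board [(0.98, [421, 167]), (0.76, [464, 228]), (0.76, [339, 183])]
scene short_board [(0.84, [411, 238]), (0.62, [549, 289]), (0.26, [344, 311])]
scene slot [(0.86, [342, 312])]
scene cradle [(0.86, [296, 312]), (0.38, [342, 308])]
top side_board [(0.88, [304, 302]), (0.85, [231, 307]), (0.69, [214, 240])]
top short_board [(0.95, [171, 179]), (0.59, [255, 238])]
top slot [(0.66, [484, 215]), (0.58, [324, 189])]
top cradle [(0.61, [354, 194])]
```

View pics/scene0.png

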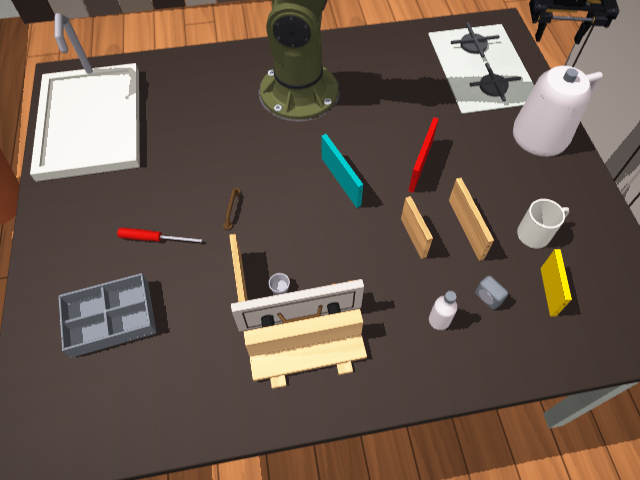

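View pics/top0.png

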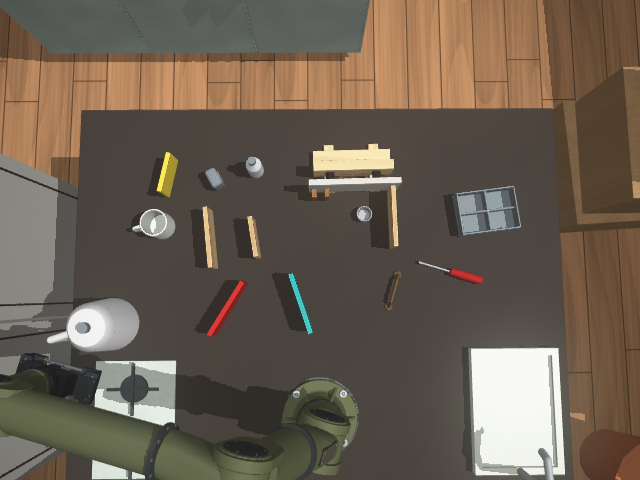

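The top view shows these board-like things:
- Pale long board at (209,238), my choice for side_board.
- Pale short board at (253,237).
- Red look-alike at (227,308), turquoise at (301,303) and yellow at (167,174).
- The fastened side at (394,217), which belongs to the cradle.

The free cleat pair is at about (320,192) in top. I'll check the choice and the cleats in one composite crop.

```bash
python3 - <<'E'
import cv2,numpy as np
from cell import cams
t=cv2.imread('pics/top0.png');s=cv2.imread('pics/scene0.png')
f=lambda im,x,y,w,h:cv2.resize(im[y:y+h,x:x+w],(400,300),interpolation=cv2.INTER_CUBIC)
a=np.vstack([np.hstack([f(t,180,195,100,75),f(t,300,165,60,45)]),np.hstack([f(s,390,170,120,90),f(s,220,230,160,120)])])
cv2.imwrite('pics/crop1.png',a)
for c in['top','scene']:
    k=cams.calibration(c);print(k['fx'],k['fy'],k['cx'],k['cy']);print(np.round(np.linalg.inv(k['extrinsics']),3))
E
```

```text
520.3167093511389 520.3167093511389 320.4911526981653 238.61101199018123
[[-0.007 -0.994  0.106  0.364]
 [-1.     0.006 -0.008  0.006]
 [ 0.007 -0.106 -0.994  1.599]
 [ 0.     0.     0.     1.   ]]
540.603985996004 540.603985996004 329.4722812527212 236.0130870260812
[[ 0.184  0.843 -0.505  1.151]
 [ 0.983 -0.153  0.102 -0.136]
 [ 0.008 -0.515 -0.857  1.111]
 [ 0.     0.     0.     1.   ]]
```

View pics/crop1.png

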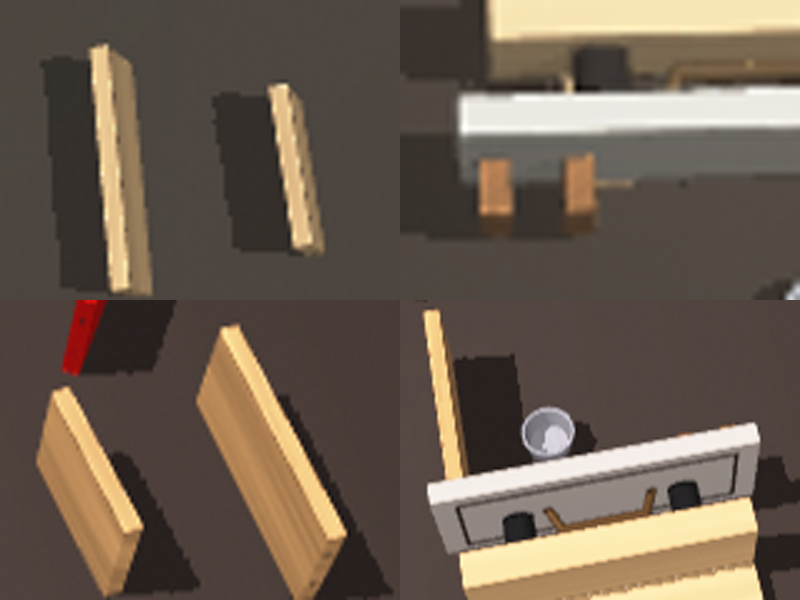

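The crop confirms the choice: the pale board at (209,238) in top is clearly longer than the one at (253,237). The two cleats show at about (314,192) and (326,192).

```bash
cat > h.py <<'E'
import numpy as np,cv2
from cell import cams,get_obs,finder
def P(k):
    K=np.array([[k['fx'],0,k['cx']],[0,k['fy'],k['cy']],[0,0,1]]);return K@np.array(k['extrinsics'])[:3]
def tri(k1,a,k2,b):
    X=cv2.triangulatePoints(P(k1),P(k2),np.array(a,float).reshape(2,1),np.array(b,float).reshape(2,1));return (X[:3]/X[3]).ravel()
def onz(k,px,z):
    p=P(k);H=np.c_[p[:,0],p[:,1],p[:,2]*z+p[:,3]];w=np.linalg.solve(H,[px[0],px[1],1]);return w[:2]/w[2]
E
python3 - <<'E'
from h import *
np.set_printoptions(precision=4,suppress=True)
t=cams.calibration('top');s=cams.calibration('scene')
for n,a,b in[('far',(204.75,206.5),(490.5,241.4)),('near',(210.25,267.5),(458.7,179))]:
    print(n,tri(t,a,s,b),onz(t,a,.09),onz(s,b,.09))
# front: top-left/right back-edge corners (scene crop scale 2.5, off 220,230)
for n,a,b in[('frontL',(309.3,185),(220+353/2.5,230+125/2.5)),('frontR',(401,184),(220+28/2.5,230+185/2.5))]:
    print(n,tri(t,a,s,b),onz(t,a,.122),onz(s,b,.122))
for n,a in[('clL inner',(316.8,193)),('clR inner',(324.75,193))]: print(n,onz(t,a,.072))
print('tin',onz(t,(364,214),.02))
E
```

```text
far [0.6223 0.3343 0.0821] [0.6208 0.3321] [0.6265 0.3311]
near [0.443  0.317  0.0803] [0.4419 0.3133] [0.4499 0.3143]
frontL [0.6785 0.0264 0.1135] [0.6764 0.025 ] [0.6827 0.0261]
frontR [ 0.6811 -0.2413  0.1074] [ 0.6779 -0.2399] [ 0.6881 -0.2387]
clL inner [0.6626 0.0035]
clR inner [ 0.6625 -0.0202]
tin [ 0.6066 -0.141 ]
```

```bash
python3 -m creep '0.045 -0.035 0 3 0.087;0.045 -0.038 0 3 0.087;0.045 -0.038 0 3 0.087;0.046 -0.038 0 3 0.087;0.046 -0.038 0 3 0.087;0.046 -0.039 0 3 0.087;0.046 -0.039 0 3 0.087;0.046 -0.039 0 0 0.087'; python3 -m creep '0 0 0 0 0.087;0 0 0 0 0.087'; python3 - <<'E'
from h import *
np.set_printoptions(precision=4,suppress=True)
o=get_obs();k=cams.calibration('wrist');cv2.imwrite('pics/w1.png',cams.read_camera('wrist')[:,:,::-1])
print(o['time_s'],o['tool_pos'],o['tool_rot'],o['force']);print(np.linalg.inv(k['extrinsics']),k['fx'],k['cx'],k['cy'])
np.save('k1.npy',P(k))
E
```

```text
time_s: 1.5
tool_pos: [0.5346, 0.3226, 0.2229]
tool_rot: [180.0, 0.0, -174.0]
force: [-0.1, 0.0, 0.1]
grip_width: 0.0865
grasp_force: 0.0
time_s: 1.75
tool_pos: [0.533, 0.3242, 0.2225]
tool_rot: [180.0, -0.0, -174.0]
force: [-0.6, 0.4, -0.3]
grip_width: 0.0869
grasp_force: 0.0
1.75 [0.533  0.3242 0.2225] [ 179.9541   -0.0328 -174.0176] [-0.6092  0.4126 -0.2839]
[[-0.1054  0.954   0.2805  0.455 ]
 [ 0.9944  0.101   0.0302  0.316 ]
 [ 0.0004  0.2822 -0.9594  0.3855]
 [ 0.      0.      0.      1.    ]] 362.4064247809331 318.04577126478364 237.90352292293406
```

View pics/w1.png

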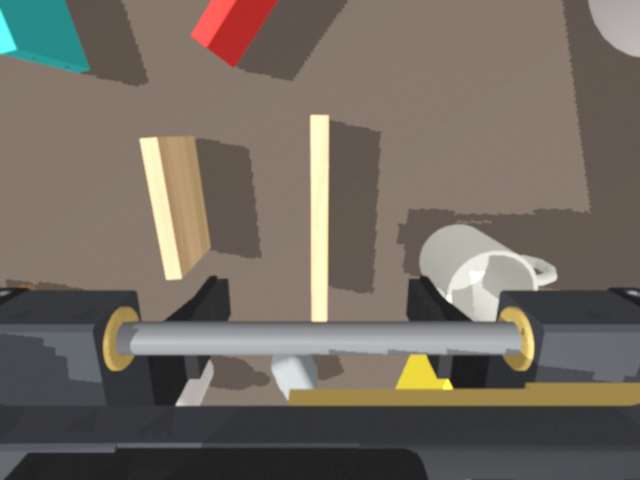

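The wrist view shows the board straight ahead. Its top edge runs from (319,115) to about (320,320). The short board is at left (170,205) and the mug at right (490,270), both clear of the fingers.

```bash
python3 - <<'E'
from h import *
im=cv2.imread('pics/w1.png').astype(int)
k=cams.calibration('wrist');t=cams.calibration('top')
pts=[]
for r in(120,150,180,210,240,270,300,315):
    row=im[r,290:350].sum(1); c=np.where(row>480)[0]+290; pts.append(onz(k,((c[0]+c[-1])/2,r),.09)); print(r,c[0],c[-1],np.round(pts[-1],4))
p=np.array(pts);print('yaw',np.degrees(np.arctan(np.polyfit(p[:,0],p[:,1],1)[0])))
print('near end',onz(k,(319,115),.09),'tri',tri(k,(319,115),t,(210.25,267.5)))
E
```

```text
120 310 328 [0.4458 0.3168]
150 310 328 [0.4683 0.3192]
180 310 328 [0.4919 0.3218]
210 311 327 [0.5165 0.3245]
240 311 327 [0.5424 0.3273]
270 311 327 [0.5696 0.3303]
300 311 327 [0.5981 0.3334]
315 311 327 [0.613 0.335]
yaw 6.212739259441882
near end [0.44213408 0.31639288] tri [0.44225081 0.31604769 0.07721867]
```

```bash
python3 -m creep '-0.001 0.002 -0.03 0 0.087;0 0 -0.03 0 0.087;0 0 -0.03 0 0.087;0 0 -0.03 0 0.087;0 0 -0.02 0 0.087;0 0 -0.02 0 0.087;0 0 -0.017 0 0.087;0 0 0 0 0.087' 40;  python3 -m creep '0 0 0 0 0.0;0 0 0 0 0.0;0 0 0 0 0.0;0 0 0 0 0.0;0 0 0 0 0.0;0 0 0 0 0.0;0 0 0 0 0.0;0 0 0 0 0.0' 40
```

```text
time_s: 2.8
tool_pos: [0.5314, 0.3254, 0.0441]
tool_rot: [-179.9, -0.1, -174.0]
force: [0.5, -0.1, 1.0]
grip_width: 0.0873
grasp_force: 0.0
time_s: 3.8
tool_pos: [0.5322, 0.3258, 0.0455]
tool_rot: [-180.0, -0.0, -174.0]
force: [0.6, -0.9, 0.1]
grip_width: 0.0149
grasp_force: 1.1
```

```bash
python3 -m creep '0 0 0 0 0.0;0 0 0 0 0.0' 40;  python3 -m creep '0 0 0.03 0 0.0;0 0 0.03 0 0.0;0 0 0.03 0 0.0;0 0 0.03 0 0.0;0 0 0.03 0 0.0;0 0 0 0 0.0;0 0 0 0 0.0'
```

```text
time_s: 4.05
tool_pos: [0.5322, 0.3258, 0.0455]
tool_rot: [180.0, -0.0, -174.0]
force: [-0.5, -0.5, -0.7]
grip_width: 0.0137
grasp_force: 40.0
time_s: 4.92
tool_pos: [0.5315, 0.3254, 0.1938]
tool_rot: [-179.9, -0.1, -174.0]
force: [-1.1, 0.7, -2.4]
grip_width: 0.014
grasp_force: 40.0
```

```bash
python3 -m creep '0.004 -0.038 0.022 0 0.0;0.004 -0.038 0.022 -1 0.0;0.004 -0.038 0.022 -1 0.0;0.004 -0.038 0.022 -1 0.0;0.004 -0.038 0.022 -1 0.0;0.004 -0.038 0.022 -1 0.0;0.004 -0.037 0.022 0 0.0;0 0 0 0 0' 40;  python3 -m creep '0 0 0 0 0;0 0 0 0 0'; python3 - <<'E'
from h import *
np.set_printoptions(precision=4,suppress=True)
k=cams.calibration('wrist');cv2.imwrite('pics/w2.png',cams.read_camera('wrist')[:,:,::-1]);np.save('k2.npy',P(k))
cv2.imwrite('pics/top2.png',cams.read_camera('top')[:,:,::-1])
print(finder.tip_of('slot','wrist')[:2],finder.tip_of('slot','top')[:2])
E
```

```text
time_s: 5.92
tool_pos: [0.561, 0.0562, 0.3499]
tool_rot: [-179.9, 0.1, -179.4]
force: [-0.2, 0.3, -1.9]
grip_width: 0.0139
grasp_force: 40.0
time_s: 6.18
tool_pos: [0.5596, 0.0625, 0.3478]
tool_rot: [-180.0, -0.2, -178.9]
force: [-0.0, -0.2, -1.9]
grip_width: 0.0136
grasp_force: 40.0
[{'xy': [270.6, 265.3], 'p': 0.78}] [{'xy': [320.9, 190.4], 'p': 0.61}]
```

View pics/w2.png

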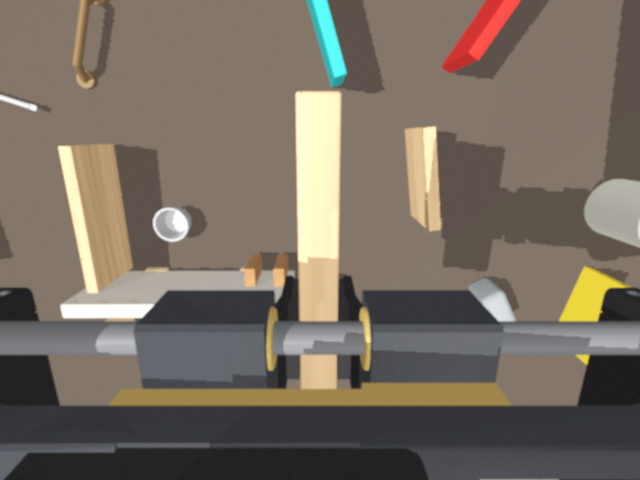

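The slot is visible past the held board: the cleats are at (253,270) and (281,267), and the front's edge is at about row 272–300. I'll zoom in on that.

```bash
python3 - <<'E'
from h import *
im=cv2.imread('pics/w2.png')
cv2.imwrite('pics/crop2.png',cv2.resize(im[245:320,220:320],(800,600),interpolation=cv2.INTER_CUBIC))
E
```

```text
(no output)
```

View pics/crop2.png

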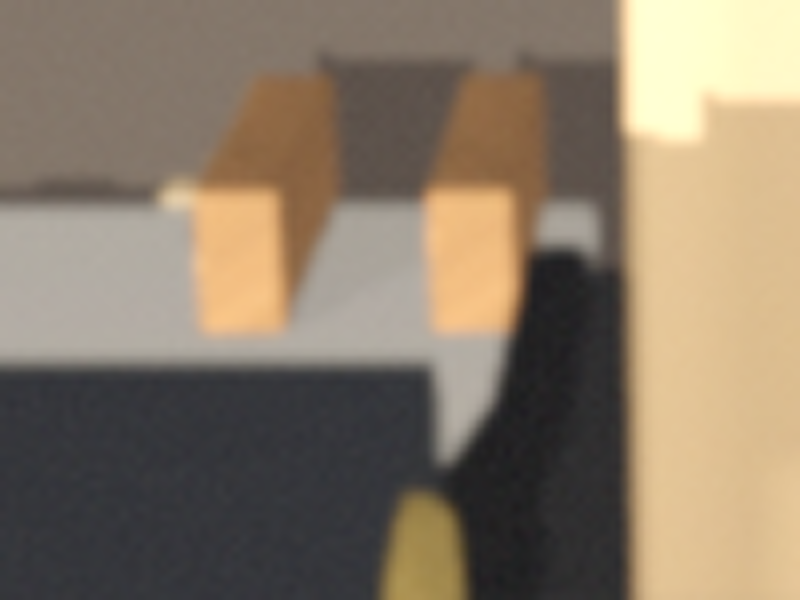

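```bash
python3 - <<'E'
from h import *
np.set_printoptions(precision=4,suppress=True)
p=np.load('k2.npy')
def oz(px,z):
    H=np.c_[p[:,0],p[:,1],p[:,2]*z+p[:,3]];w=np.linalg.solve(H,[px[0],px[1],1]);return w[:2]/w[2]
c=lambda u,v:(220+u/8-.5+.06,245+v/8-.44)
g0=oz(c(354.5,188),.072);g1=oz(c(359.5,332),.072);print('gap tip',g0,'gap front',g1,'yaw',np.degrees(np.arctan2(*(g1-g0)[::-1])),'gapwidth',oz(c(427,188),.072)-oz(c(282,188),.072),'len',np.linalg.norm(g1-g0))
a=oz(c(0,200),.012);b=oz(c(600,200),.012);print('front bottom edge',a,b)
t=cams.calibration('top');s=cams.calibration('scene')
# 2-view height of the cleat pair tip centre
k=cams.calibration('wrist');im=cv2.imread('pics/w2.png').astype(int)
# long line of front bottom/back edge from fuller image: scan grey onset per column
for col in (150,180,200,215,225,235):
    print(col,[int(v) for v in im[255:305:1,col].sum(1)][::2])
for r in(100,140,180,220,250):
    row=im[r,270:370].sum(1);q=np.where(row>430)[0]+270;print(r,q[0],q[-1],oz(((q[0]+q[-1])/2,r),.392))
print(oz((319,93),.392))
E
```

```text
gap tip [ 0.6517 -0.0057] gap front [ 0.6769 -0.0054] yaw 0.6767355057457808 gapwidth [-0.0005  0.0234] len 0.025228175788499188
front bottom edge [ 0.6787 -0.0801] [0.6763 0.0303]
150 [246, 250, 250, 246, 251, 245, 368, 484, 523, 491, 513, 512, 514, 511, 515, 518, 516, 513, 522, 516, 520, 522, 518, 521, 583]
180 [355, 355, 354, 355, 351, 361, 303, 278, 462, 512, 516, 513, 513, 511, 513, 519, 517, 461, 224, 160, 163, 163, 159, 153, 154]
200 [363, 357, 357, 358, 357, 356, 308, 278, 465, 513, 514, 513, 512, 516, 520, 517, 519, 465, 228, 166, 172, 168, 167, 167, 171]
215 [353, 359, 357, 358, 356, 354, 346, 292, 464, 514, 512, 514, 516, 512, 516, 515, 515, 463, 216, 169, 164, 167, 165, 165, 166]
225 [360, 356, 357, 353, 356, 357, 311, 276, 465, 516, 518, 515, 514, 517, 515, 517, 518, 461, 218, 160, 167, 170, 165, 171, 165]
235 [355, 354, 357, 355, 358, 358, 340, 289, 459, 513, 513, 513, 516, 514, 513, 516, 516, 463, 224, 166, 162, 165, 160, 169, 171]
100 295 341 [0.4721 0.0606]
140 295 340 [0.4839 0.0607]
180 296 339 [0.4966 0.061 ]
220 297 339 [0.51   0.0614]
250 297 338 [0.5206 0.0615]
[0.47   0.0609]
```

```bash
python3 -m creep '-0.007 -0.024 0 0 0;-0.007 -0.024 -0.02 0 0;-0.006 -0.023 -0.04 0 0;0 0 -0.05 0 0;0 0 -0.05 0 0;0 0 -0.05 0 0;0 0 -0.04 0 0;0 0 -0.03 0 0' 45;  python3 -m creep '0 0 0 0 0;0 0 0 0 0;0 0 0 0 0'
```

```text
time_s: 7.38
tool_pos: [0.539, -0.0117, 0.068]
tool_rot: [-180.0, -0.1, -179.1]
force: [0.7, 0.7, -2.2]
grip_width: 0.0138
grasp_force: 45.0
time_s: 7.75
tool_pos: [0.5416, -0.0103, 0.0715]
tool_rot: [180.0, 0.2, -179.0]
force: [0.2, -0.3, -1.8]
grip_width: 0.0136
grasp_force: 45.0
```

```bash
python3 -m creep '0 0.001 -0.012 0 0;0 0 -0.008 0 0;0 0 0 0 0;0 0 0 0 0';python3 -m creep '0 0 -0.002 0 0;0 0 0 0 0;0 0 0 0 0';python3 -m creep '0 0 -0.001 0 0;0 0 0 0 0;0 0 0 0 0'; python3 - <<'E'
from h import *
np.set_printoptions(precision=4,suppress=True)
r=[]
for i in range(6):
    k=cams.calibration('wrist');im=cams.read_camera('wrist');o=get_obs();r.append(np.r_[o['tool_pos'],o['tool_rot'][2],o['force']])
print(np.mean(r,0),np.std(r,0))
cv2.imwrite('pics/w3.png',im[:,:,::-1]);cv2.imwrite('pics/top3.png',cams.read_camera('top')[:,:,::-1]);s=cams.read_camera('scene')[:,:,::-1];cv2.imwrite('pics/scene3.png',s)
t=cv2.imread('pics/top3.png')
f=lambda im,x,y,w,h,W:cv2.resize(im[y:y+h,x:x+w],(W,W*h//w),interpolation=cv2.INTER_CUBIC)
cv2.imwrite('pics/c3.png',np.hstack([f(t,290,170,60,80,400),f(s,290,190,90,120,400)]))
E
```

```text
time_s: 8.25
tool_pos: [0.5403, -0.0092, 0.0495]
tool_rot: [-180.0, -0.0, -179.0]
force: [-0.2, 0.5, -2.5]
grip_width: 0.0135
grasp_force: 45.0
time_s: 8.62
tool_pos: [0.5403, -0.0091, 0.0477]
tool_rot: [180.0, 0.0, -179.0]
force: [0.5, 0.5, -1.9]
grip_width: 0.0136
grasp_force: 45.0
time_s: 9.0
tool_pos: [0.5402, -0.0091, 0.0466]
tool_rot: [180.0, 0.0, -179.0]
force: [-0.6, -0.1, -2.7]
grip_width: 0.0136
grasp_force: 45.0
[   0.5403   -0.0091    0.0466 -178.9972    0.1055    0.2196   -2.1639] [0.     0.     0.     0.0014 0.4666 0.6499 0.3641]
```

View pics/c3.png

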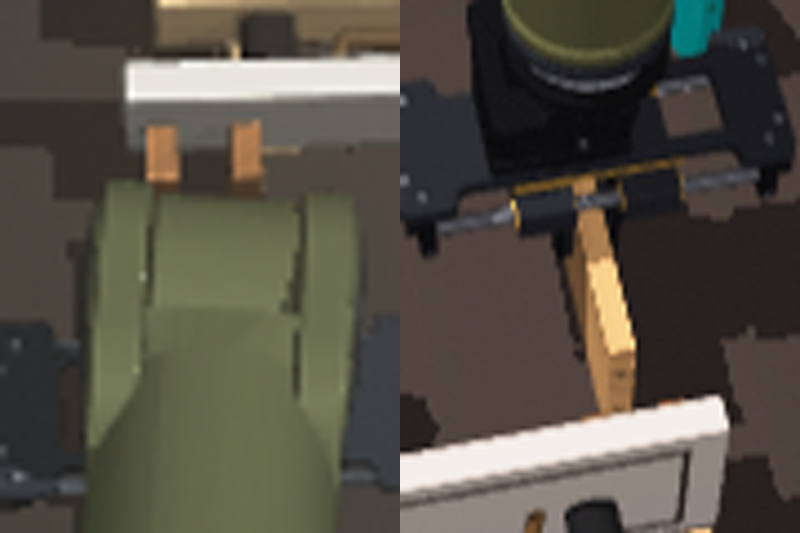

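```bash
python3 -m creep '0 0 -0.001 0 0;0 0 0 0 0;0 0 0 0 0'; python3 - <<'E'
from h import *
np.set_printoptions(precision=4,suppress=True)
s=cams.calibration('scene');print('board end mid',onz(s,(340.3,267.6),.09),'expected ~0.630 -0.0074')
t=cams.calibration('top')
for u in((162.5,122),(247,122),(163,182),(247,182)): print(onz(t,(290+u[0]/6.667,170+u[1]/6.667),.072))
E
```

```text
time_s: 9.78
tool_pos: [0.5402, -0.0092, 0.0455]
tool_rot: [180.0, -0.0, -179.0]
force: [1.1, -0.0, -3.2]
grip_width: 0.0139
grasp_force: 45.0
board end mid [ 0.6308 -0.0062] expected ~0.630 -0.0074
[0.6769 0.0106]
[ 0.6767 -0.0272]
[0.6497 0.0105]
[ 0.6495 -0.027 ]
```

```bash
cat > f.py <<'E'
from h import *
np.set_printoptions(precision=4,suppress=True)
r=[]
for i in range(5):
    cams.read_camera('scene');o=get_obs();r.append(np.r_[o['tool_pos'],o['tool_rot'][2],o['force'],o['wrist_torque']])
print(round(o['time_s'],2),np.mean(r,0))
E
python3 f.py; python3 -m creep '0 0 -0.0005 0 0;0 0 0 0 0;0 0 0 0 0' >/dev/null; python3 f.py;python3 -m creep '0 0 -0.0005 0 0;0 0 0 0 0;0 0 0 0 0' >/dev/null; python3 f.py
```

```text
10.03 [   0.5402   -0.0091    0.0456 -178.9995    0.1907    0.0644   -1.8436
    0.0243    0.006    -0.02  ]
10.65 [   0.5403   -0.0091    0.0455 -179.0008   -2.7044   -0.1052    5.1506
    0.0144    0.6039    0.0166]
11.28 [   0.5403   -0.0091    0.0455 -179.002    -4.2032    0.1176    9.2539
    0.0214    0.9558    0.0005]
```

```bash
python3 -m creep '0 0 0.0007 0 0;0 0 0 0 0' >/dev/null; python3 f.py; python3 -m creep '0.006 0 0 0 0;0.006 0 0 0 0;0.006 0 0 0 0;0.004 0 0 0 0;0 0 0 0 0;0 0 0 0 0'; python3 f.py
```

```text
11.78 [   0.5403   -0.0091    0.0455 -179.001    -2.8285   -0.1193    5.494
    0.0257    0.6247    0.0085]
time_s: 12.52
tool_pos: [0.5626, -0.0091, 0.0455]
tool_rot: [180.0, 0.0, -179.0]
force: [-1.5, 0.1, 5.5]
grip_width: 0.0139
grasp_force: 45.0
12.78 [   0.5626   -0.0091    0.0455 -178.9974   -1.8207   -0.3231    4.9778
    0.0433    0.4555    0.0108]
```

```bash
python3 -m creep '0.004 0 0 0 0;0.004 0 0 0 0;0.004 0 0 0 0;0.002 0 0 0 0;0 0 0 0 0;0 0 0 0 0'; python3 f.py
```

```text
time_s: 13.52
tool_pos: [0.5759, -0.0092, 0.0455]
tool_rot: [180.0, -0.0, -179.0]
force: [-4.4, -0.3, 7.0]
grip_width: 0.0136
grasp_force: 45.0
13.78 [   0.5759   -0.0092    0.0455 -179.0008   -4.0605    0.248     7.16
    0.0016    0.7387   -0.01  ]
```

```bash
python3 -m creep '0 0 0.0006 0 0;0 0 0 0 0;0.001 0 0 0 0;0.001 0 0 0 0;0.001 0 0 0 0;0 0 0 0 0;0 0 0 0 0'>/dev/null; python3 f.py;python3 -m creep '0.001 0 0 0 0;0.001 0 0 0 0;0.001 0 0 0 0;0.001 0 0 0 0;0 0 0 0 0;0 0 0 0 0'>/dev/null; python3 f.py
```

```text
14.9 [   0.5792   -0.0091    0.0458 -178.9993   -0.2562    0.1314   -1.7942
    0.0338    0.0051    0.0068]
15.9 [   0.5832   -0.0091    0.0459 -178.9996   -0.2741   -0.3592   -1.6146
    0.035     0.0214   -0.0038]
```

```bash
python3 -m creep '0 0 -0.0004 0 0;0 0 0 0 0;0 0 0 0 0'>/dev/null; python3 f.py;python3 -m creep '0.001 0 0 0 0;0.001 0 0 0 0;0 0 0 0 0;0 0 0 0 0'>/dev/null; python3 f.py;python3 -m creep '0.001 0 0 0 0;0.001 0 0 0 0;0 0 0 0 0;0 0 0 0 0'>/dev/null; python3 f.py
```

```text
16.52 [   0.5833   -0.0091    0.0455 -178.9986   -0.0405   -0.1061   -1.6418
    0.0217    0.019    -0.0096]
17.27 [   0.5854   -0.0091    0.0455 -178.9975    0.1328   -0.0031   -1.3953
    0.0085   -0.0262    0.0174]
18.02 [   0.5873   -0.0091    0.0455 -178.999    -0.7229    0.0602   -0.1101
    0.0344    0.1537   -0.0262]
```

```bash
for i in 1 2; do :; done; python3 -m creep '0.001 0 0 0 0;0.001 0 0 0 0;0 0 0 0 0;0 0 0 0 0'>/dev/null; python3 f.py;python3 -m creep '0.001 0 0 0 0;0.001 0 0 0 0;0 0 0 0 0;0 0 0 0 0'>/dev/null; python3 f.py
```

```text
18.77 [   0.5889   -0.0091    0.0455 -178.9984   -4.7145   -0.4311    3.785
    0.0648    0.9084    0.0019]
19.52 [   0.5906   -0.0091    0.0455 -178.9977   -6.901    -0.1067    5.0341
    0.0345    1.085     0.0435]
```

```bash
python3 -m creep '0.001 0 0.0001 0 0;0.001 0 0.0001 0 0;0 0 0 0 0;0 0 0 0 0'>/dev/null; python3 f.py;python3 -m creep '0.001 0 0.0001 0 0;0.001 0 0.0001 0 0;0 0 0 0 0;0 0 0 0 0'>/dev/null; python3 f.py
cat > d.py <<'E'
from h import *
# shift of the front by sub-pixel registration of its part clear of the arm, against the rest picture
for c,(x,y,w,h) in {'top':(340,172,56,18),'scene':(236,284,100,40)}.items():
    a=cv2.imread(f'pics/{c}0.png',0).astype(np.float32);n=cams.read_camera(c)[:,:,::-1];cv2.imwrite(f'pics/{c}n.png',n)
    b=cv2.cvtColor(n,cv2.COLOR_BGR2GRAY).astype(np.float32)
    k=cams.calibration(c);q=P(k)@[.677,-.1,.122,1];e=P(k)@[.687,-.1,.122,1];print(c,'px per 10mm',e[:2]/e[2]-q[:2]/q[2])
    if c=='top':
        for col in(346,352,376,382): print(np.round([a[176:192,col],b[176:192,col]]).astype(int).tolist())
E
python3 d.py
```

```text
20.27 [   0.5921   -0.0091    0.0455 -178.9959   -7.6813    0.2726    4.8028
    0.0389    1.1871    0.0411]
21.02 [   0.5935   -0.0091    0.0455 -178.9937   -9.2085    0.3821    5.4203
    0.057     1.3583    0.072 ]
top px per 10mm [-0.04702736 -3.40318382]
[[81, 59, 188, 229, 232, 233, 233, 236, 123, 101, 102, 101, 101, 101, 101, 80], [172, 226, 229, 230, 230, 228, 120, 100, 100, 99, 99, 99, 99, 78, 75, 75]]
[[75, 77, 228, 232, 232, 233, 233, 231, 123, 101, 102, 101, 102, 101, 101, 80], [221, 229, 229, 229, 230, 225, 124, 100, 100, 100, 99, 99, 99, 70, 74, 75]]
[[57, 118, 226, 232, 232, 233, 236, 142, 104, 102, 101, 101, 101, 101, 105, 75], [225, 228, 229, 230, 232, 122, 99, 100, 100, 99, 100, 99, 103, 136, 139, 82]]
[[74, 176, 228, 231, 232, 233, 235, 122, 101, 102, 101, 101, 95, 94, 76, 56], [228, 229, 229, 230, 227, 120, 99, 100, 100, 99, 94, 92, 76, 57, 54, 54]]
scene px per 10mm [0.77641069 4.4389304 ]
```

```bash
python3 -m creep '0.001 0 0.0001 0 0;0.001 0 0.0001 0 0;0 0 0 0 0;0 0 0 0 0'>/dev/null; python3 f.py;python3 -m creep '0 0 0 0 0;0 0 0 0 0;0 0 0 0 0;0 0 0 0 0;0 0 0 0 0;0 0 0 0 0;0 0 0 0 0;0 0 0 0 0'>/dev/null;python3 -m creep '0 0 0 0 0;0 0 0 0 0;0 0 0 0 0;0 0 0 0 0;0 0 0 0 0;0 0 0 0 0;0 0 0 0 0;0 0 0 0 0';python3 f.py
python3 - <<'E'
from h import *
t=cams.read_camera('top')[:,:,::-1];s=cams.read_camera('scene')[:,:,::-1]
a=cv2.imread('pics/top0.png',0)
g=cv2.cvtColor(np.ascontiguousarray(t),cv2.COLOR_BGR2GRAY)
for c in(346,382):print(a[176:192,c].tolist(),g[176:192,c].tolist())
f=lambda im,x,y,w,h,W:cv2.resize(im[y:y+h,x:x+w],(W,W*h//w),interpolation=cv2.INTER_CUBIC)
cv2.imwrite('pics/end.png',np.hstack([f(t,270,150,150,200,400),f(s,220,190,150,200,400)]))
E
```

```text
21.88 [   0.5948   -0.0091    0.0456 -178.9939  -11.002     0.148     6.4397
    0.0923    1.5898    0.0656]
time_s: 23.88
tool_pos: [0.5948, -0.0091, 0.0456]
tool_rot: [180.0, -0.3, -179.0]
force: [-11.5, 0.6, 5.3]
grip_width: 0.0137
grasp_force: 45.0
24.12 [   0.5948   -0.0091    0.0456 -178.9946  -10.9343    0.4696    6.4966
    0.0805    1.5753    0.0704]
[81, 59, 188, 229, 232, 233, 233, 236, 123, 101, 102, 101, 101, 101, 101, 80] [227, 229, 229, 230, 230, 170, 109, 100, 100, 100, 99, 100, 99, 62, 73, 74]
[74, 176, 228, 231, 232, 233, 235, 122, 101, 102, 101, 101, 95, 94, 76, 56] [228, 229, 230, 230, 166, 108, 100, 100, 99, 94, 92, 93, 61, 55, 54, 54]
```

View pics/end.png

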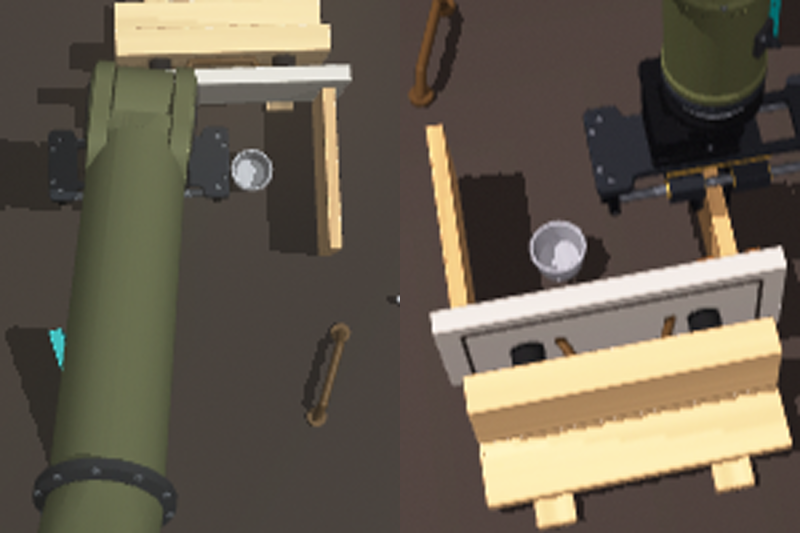

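The picture shows the board's end against the front between the cleats, the tin untouched at (250,170), and everything else in place. The front has moved back about 7 mm, which is roughly 9 N. The readings have stayed steady for over 2 s, and side force is near zero.

```bash
python3 -c "
from cell import ticket;print(ticket.sign_off())"
```

```text
the job is handed in; nothing more can be done
None
```

The long pale board is standing on the worktop between the cleats, with the arm still gripping it and pressing its end against the front at a steady 9–11 N, and the job is handed in.

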